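Turn the grating disc onto its pin and press it home

TASK

The grating disc of the blue food processor sits high on its spindle, turned the wrong way. With closed fingertips push the disc's yellow rib round until the notch in its rim stands over the red pin, then press down on the white hub cap until the disc is fully home over the pin. Do not grip or lift the disc, stay under 40 N of push, and leave everything else on the worktop where it is.

Things in the scene. Friction and masses are not known exactly. Their poses are not given: they have to be found in the camera images.
- processor: Blue food-processor base, fixed to the worktop: round, 200 mm across at the foot, 184 mm at its black deck, 55 mm above the worktop; a low control pod (41 mm high, black knob 10 mm higher) sticks out 137 mm from the middle on its -x side (towards the robot at yaw 0). Origin: on the worktop under the middle; z up.
- pin_tip (a point): Top of the red locating pin: a fixed upright flat-topped post, 10 mm wide and 16 mm long radially, on the deck, centred 74 mm from the spindle axis (the base's +y side), its top 15 mm above the deck, 70 mm above the worktop. While the disc is up, the pin stands half under, half outside the disc's rim.
- spindle_axis (a point): Point on the upright spindle axis at deck height (55 mm above the worktop); the disc turns about this axis.
- disc (a joint): Angle in rad of the steel grating disc (150 mm across, 6 mm thick): 0 or 2 pi when its notch lies over the pin; grows anticlockwise seen from above. Turns either way, up to a full turn, and stays where left (about 0.05 N m, some 1 N at the rib). Starts between 0.7 and 5.58.
- disc_down (a joint): How far the disc is pressed down, m: 0 at the start (underside 18 mm above the deck, 3 mm above the pin; top face 79 mm above the worktop), 0.014 fully seated; not lined up, it stops on the pin at 0.003 to 0.005. The spindle grips it: it neither falls nor springs back, and takes about 3 N to press down slowly. Negative: lifted.
- notch (a point): Middle of the notch's opening at the disc's rim, 74 mm from the axis, at half the disc's thickness; the notch is open to the rim, about 17 mm wide and 14 mm deep, with a red dot on either side. It fits over the pin with about 3 mm to spare each side.
- rib (a point): Middle of the top of the yellow finger rib on the disc, half a turn round from the notch: a straight radial bar 9 mm thick, reaching from 26 to 64 mm from the axis, 14 mm high above the disc's top face (this point: 45 mm from the axis). Push its flat sides with a fingertip to turn the disc.
- hub_top (a point): Middle of the top of the white round hub cap in the middle of the disc: 32 mm across, 18 mm high above the disc's top face (97 mm above the worktop while the disc is up). The place to press.
- bowl: Bystander, loose, not to be disturbed: the brown stoneware bowl, 142 mm across, 60 mm high. Origin: centre of its underside.
- lemon_left: Bystander, loose, not to be disturbed: a lemon, 76 mm long, on the left. Origin: centre of its underside.
- lemon_right: Bystander, loose, not to be disturbed: a lemon, 73 mm long, on the right. Origin: centre of its underside.
- tin: Bystander, loose, not to be disturbed: the food tin, 76 mm across, 58 mm high. Origin: centre of its underside.
- white_mug: Bystander, loose, not to be disturbed: the speckled white mug, 88 mm across, 90 mm high. Origin: centre of its underside.
- the_peeler: Bystander, loose, not to be disturbed: the white peeler, 170 mm long, 18 mm high, lying flat. Origin: centre of its underside.
- jug: Bystander, loose, not to be disturbed: the small white jug, 67 mm across, 85 mm high. Origin: centre of its underside.

How it is judged:
At the end, for the whole second after the job is handed in: The disc is pressed down at least 11.5 of its 14 mm, its notch is round the pin (notch middle within 5 mm of the pin's axis), and it is at rest (value of joint disc_down above 0.0115 m and horizontal distance between notch and pin_tip below 0.005 m and velocity of joint disc between -0.05 and 0.05 rad/s); the robot touches nothing.
It fails at once if the disc is lifted more than 5 mm above where it started (value of joint disc_down below -0.005 m).
It fails at once if the fingers push, squeeze or press the processor and its disc with more than 40 N (a grip counts both fingers) (contact force between the fingers and processor above 40 N).
It fails at once if a bystander is moved more than 30 mm (distance of any of bowl, lemon_left, lemon_right, tin, white_mug, the_peeler, jug from where it was at the start of the episode above 0.03 m).
It also fails if it takes over 45 s, if anything falls off the work surface, if the arm or the gripper's body presses on something with over 40 N, if the wrist force passes 120 N, or if a joint passes its speed limit or range.

ROBOT

A 6-joint arm with a two-finger parallel gripper is mounted at the origin on a cart in front of the work surface, level with it; the furniture and walls round the work are solid. World frame = base frame: x ahead of the robot, y to its left, z up, the work surface at z = 0. Lengths are in m, angles in rad, forces in N, time in s.
With the tool pointing down it reaches from about 0.35 to 0.975 m from the base axis. Payload 4.9 kg.
Tool frame: the origin (TCP) lies at the very end of the fingers, on their centre line; the grasp point (between the pads) lies 19 mm behind it; z points along the fingers, y is the line along which they close (so a half turn about z gives the same grasp; the last joint's range is limited). The gripper opens to 85 mm and grips with 20 to 120 N. Pads are 22 mm wide; open, the fingers measure 114 mm over their backs; the gripper's body (76 mm by 85 mm) begins 54 mm behind the grasp point. The pads swing forward as they close: fully open they stand 13 mm farther back than shut.
Start: joints at [1.031, 0.053, 1.613, -0, 1.476, -0.119], TCP at [0.255, 0.57, 0.231] pointing down, gripper open.
Joint ranges: [-3.01, 3.01], [-1.01, 2.22], [0.06, 2.58], [-1.02, 4.17], [0.09, 2.62], [-3.14, 3.14]. Speed limits (rad/s): [2.57, 2.57, 3.14, 3.14, 3.14, 3.14].

INTERFACE

Orientations are given as a unit quaternion [w, x, y, z].
In Python, from plant import state, optics, ticket, nets gives the robot as it stands. The module is installed in compiled form; this text tells all that it offers.
- The arm moves only by the shell command python3 -m inch 'ROWS' [OPENING]. ROWS is JSON, a list of rows, each an object of numbers: "dx", "dy", "dz": the shift along the tool's x, y, z as a fraction of full scale; "rx", "ry", "rz": the turn, a rotation vector about the tool's x, y, z as a fraction of full scale. In form: [{"dx": .., "dy": .., "dz": .., "rx": .., "ry": .., "rz": ..}, ...]. A call has 1 to 5 rows; each row is the pose to reach, as a shift and turn from the pose commanded when the call began, along the tool's axes at that moment; what a row does not reach only later rows make up. Full scale, the value 1, is 0.8 m for a shift and 1.5 rad for a turn. A row lasts 1/10 s, in which the tool goes at most 50 mm and 8.59 degrees, less where a joint would pass 70% of its speed; a pose out of reach is approached as far as the arm can. A call with a number of a shift or a turn outside -1 to 1 is refused whole. A call with a gripper value outside its range is refused whole. OPENING is the opening, from -1 (shut) to 1 (fully open), set as the call begins (- or left out, the last holds). The fingers move at their own pace and stop on an object; the grip force is fixed at half the most. Time passes only in rows, so rows that repeat a pose let the fingers close. It gives the time, the measured TCP pose, the force, the opening and the grip force at its end, in the units of the state.
- state(): the state, without advancing time (a new reading comes with each control period).
- optics.grab_frame(name): name is "side" or "top" or "wrist"; returns the picture (420x560x3 uint8, red, green, blue); there is no depth.
- optics.camera_info(name): a dict with "fx", "fy", "cx", "cy" (pixels), "k1" (the pictures are not rectified: a ray, as slopes to the right and down, at radius r is drawn at 1 + k1 r^2 times it, then the intrinsics apply), "R" (3x3) and "t" (3): a world point X has camera coordinates R X + t. Camera axes: x right, y down, z forward; pixel columns grow to the right and rows downward; lengths in m; the calibration is good to about 2 mm. A picture is of the moment at which its call begins: read the wrist's pose just before it. camera_info takes no time and is no camera call; for the wrist camera it gives the pose at the moment of the call.
- ticket.job_done(): hands the job in; it is judged then, once.
Trained networks look in the newest picture that a camera, given by its name, has taken for a name from the list of things; names that differ only in an ending like _2 or _b are one class to them, and where a whole thing is asked for, a point or a joint stands for the part that bears it (a point fixed in the world has none). Each returns a list of dicts, best first, with "confidence" (0 to 1); they miss things now and then, are a little off and sometimes report something else, mostly with a low value. They report only what shows in the picture. A call takes as long as a camera call.
- nets.boxes_of(camera, name): "bbox" ([centre column, centre row, width, height] in pixels, round what is visible of it).
- nets.outline_of(camera, name): "pixels" (420x560 bool, what is visible of it) and "bbox" ([centre column, centre row, width, height] in pixels, round what is visible of it).
The state is a dict: "time": time; "joint_pos": joint angles; "joint_vel": joint speeds; "joint_efforts": joint torques, N m; "tool_pos": TCP position; "tool_rot": TCP orientation; "contact_force": force on the tool from outside, world axes, zero at the start; "ft_torque": the same for the moment, N m; "gripper_width": opening from 0.0 (shut) to 1.0 (fully open); "grasp_force": force on a finger pad.
Only numpy, scipy, OpenCV 4.12 (cv2) and the standard library are available. Lean on these libraries where they do the work, as an engineer would, in place of code of your own. Each camera call takes 0.05 s, during which the arm holds its last target. There are 200 camera calls.

## Working session

There is one attempt and no reset: what is moved stays moved. The work goes in short steps, Python scripts to look and compute and a shell command to move; the robot and the scene stay as the last step left them, time stands still between calls to the robot, and variables do not carry over. Pictures are saved under pics/ and viewed, at most 10 in all, crops included, and the job is handed in when it is done.

```bash
mkdir -p pics; cat > h.py <<'E'
import numpy as np, cv2
from plant import state, optics, ticket, nets
def ray(cam,u,v,ci=None):
    c=ci or optics.camera_info(cam)
    K=np.array([[c['fx'],0,c['cx']],[0,c['fy'],c['cy']],[0,0,1.]])
    p=cv2.undistortPoints(np.array([[[u,v]]],float),K,np.array([c['k1'],0,0,0,0.]))[0,0]
    R=np.array(c['R']);t=np.array(c['t'])
    return -R.T@t, R.T@np.array([p[0],p[1],1])
def at_z(cam,u,v,z,ci=None):
    o,d=ray(cam,u,v,ci); return o+d*(z-o[2])/d[2]
def proj(cam,X):
    c=optics.camera_info(cam);p=np.array(c['R'])@np.array(X)+np.array(c['t']);p=p[:2]/p[2]
    p=p*(1+c['k1']*(p@p));return np.array([c['fx']*p[0]+c['cx'],c['fy']*p[1]+c['cy']])
def save(cam,name):
    im=optics.grab_frame(cam);cv2.imwrite('pics/'+name,im[:,:,::-1]);return im
E
python3 - <<'E'
from h import *
s=state();print(s['tool_pos'],s['tool_rot'],s['contact_force'])
a=save('top','t0.png');
zs=dict(rib=.093,hub_top=.097,notch=.076,pin_tip=.07,disc=.079,processor=.05,jug=.04,white_mug=.05,tin=.05,bowl=.05,lemon_left=.03,the_peeler=.01)
for n,z in zs.items():
    for b in nets.boxes_of('top',n)[:2]: print(n,np.round(b['bbox'],1),round(b['confidence'],2),at_z('top',*b['bbox'][:2],z).round(3))
b=save('side','s0.png')
cv2.imwrite('pics/both.png',cv2.resize(np.vstack([a,b]),(800,1200))[:600,:,::-1])
E
```

```text
[0.25499259 0.56994659 0.2300701 ] [-3.29844437e-04  2.08848632e-01  9.77947448e-01 -9.64161286e-04] [ 0.07676493 -0.06554662  0.75724776]
rib [308.4 202.1  46.7  49. ] 0.84 [ 0.526 -0.039  0.093]
hub_top [309.4 203.6  51.6  49.5] 0.59 [ 0.521 -0.042  0.097]
notch [308.1 205.4  44.   51.5] 0.98 [ 0.518 -0.039  0.076]
pin_tip [310.9 211.2  65.5  77.2] 0.75 [ 0.501 -0.048  0.07 ]
disc [310.1 203.1  50.9  55.7] 0.93 [ 0.524 -0.045  0.079]
processor [308.4 214.6  64.2  76.3] 0.66 [ 0.493 -0.041  0.05 ]
jug [128.8 204.5  35.7  27.6] 0.64 [0.53  0.512 0.04 ]
white_mug [436.  182.6  37.8  30.1] 0.76 [ 0.589 -0.436  0.05 ]
tin [186.7 172.1  26.8  32.6] 0.89 [0.628 0.331 0.05 ]
bowl [150.8 248.1  44.2  45.9] 0.65 [0.395 0.437 0.05 ]
the_peeler [401.1 257.9  21.9  49.9] 0.81 [ 0.36 -0.33  0.01]
the_peeler [151.  247.8  45.2  47.6] 0.63 [0.397 0.449 0.01 ]
```

View pics/t0.png

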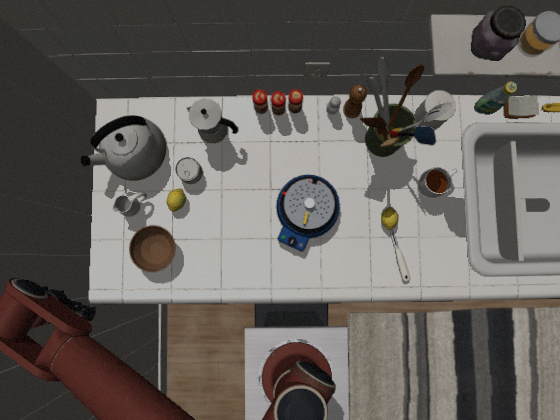

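View pics/s0.png

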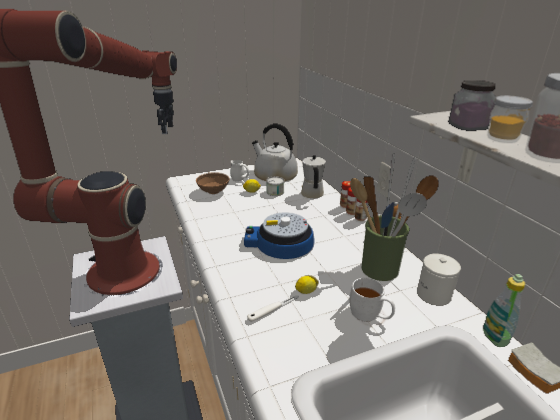

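The top picture shows the processor around (309,205), with the yellow rib at (306,218), the notch near (315,181), a red pin near (283,195) and the pod at (292,240). I'll zoom in and measure by colour.

```bash
python3 - <<'E'
from h import *
a=cv2.imread('pics/t0.png')
cv2.imwrite('pics/z0.png',cv2.resize(a[165:255,262:352],(600,600),interpolation=cv2.INTER_CUBIC))
h=cv2.cvtColor(a,cv2.COLOR_BGR2HSV).astype(int)
m=np.zeros(h.shape[:2],bool);m[170:255,270:348]=1
def blobs(mask,z,nm):
    n,l,st,ce=cv2.connectedComponentsWithStats((mask&m).astype(np.uint8))
    for i in range(1,n):
        if st[i,4]>=2: print(nm,st[i,4],ce[i].round(1),at_z('top',*ce[i],z).round(4))
blobs((abs(h[...,0]-27)<7)&(h[...,1]>120)&(h[...,2]>80),.093,'yellow')
blobs(((h[...,0]<8)|(h[...,0]>172))&(h[...,1]>120)&(h[...,2]>60),.07,'red')
blobs((h[...,1]<25)&(h[...,2]>215),.097,'white')
E
```

```text
yellow 33 [305.5 217.9] [ 0.479  -0.0299  0.093 ]
red 11 [283.8 192.5] [0.5583 0.0328 0.07  ]
```

View pics/z0.png

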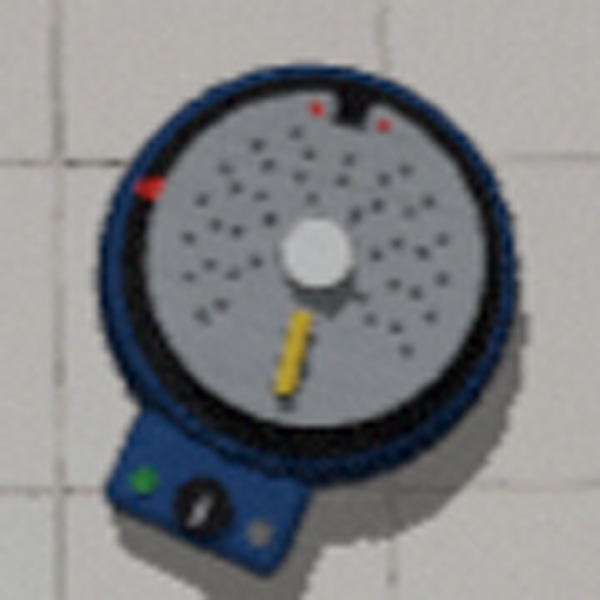

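The zoom shows the hub at pixel (308.9,202.5), the notch at (314,180.3), the rib from (306.8,212.3) to (304.8,223) and the pin's outer half at (284,192.7). The disc has to turn roughly 75–80° anticlockwise seen from above.

```bash
python3 - <<'E'
from h import *
f=lambda u,v,z:at_z('top',262+u/6.667-.5,165+v/6.667-.5,z)
hub=f(316,253,.097);deck=f(318,258,.079);n=f(350,108,.079);p=f(150,188,.07);r1=f(302,312,.093);r2=f(287,394,.093);knob=f(202,503,.05);
foot=f(310,277,.03)
for k,v in dict(hub=hub,disc=deck,n=n,p=p,r1=r1,r2=r2,knob=knob,foot=foot).items():
    d=v-hub;print(k,v.round(4),np.hypot(*d[:2]).round(4),np.degrees(np.arctan2(d[1],d[0])).round(1))
from scipy.spatial.transform import Rotation as R
s=state();q=s['tool_rot'];print(R.from_quat([q[1],q[2],q[3],q[0]]).as_matrix().round(3),s['tool_pos'],s['gripper_width'])
E
```

```text
hub [ 0.5241 -0.0404  0.097 ] 0.0 0.0
disc [ 0.5242 -0.0424  0.079 ] 0.002 -87.1
n [ 0.5919 -0.0578  0.079 ] 0.07 -14.4
p [0.5578 0.0323 0.07  ] 0.0801 65.1
r1 [ 0.4985 -0.0341  0.093 ] 0.0264 166.2
r2 [ 0.4623 -0.027   0.093 ] 0.0632 167.7
knob [0.4168 0.0099 0.05  ] 0.1186 154.9
foot [ 0.5217 -0.0416  0.03  ] 0.0027 -153.3
[[-0.913  0.408  0.   ]
 [ 0.408  0.913  0.   ]
 [-0.     0.    -1.   ]] [0.25529702 0.57048214 0.23137821] 1.0008594396247619
```

```bash
cat >> h.py <<'E'
from scipy.spatial.transform import Rotation as Rt
SP=np.array([.524,-.041])
def frac(x,y,z,yaw):
    s=state();q=s['tool_rot'];R=Rt.from_quat([q[1],q[2],q[3],q[0]]).as_matrix()
    yw=np.radians(yaw);X=np.array([np.cos(yw),np.sin(yw),0]);T=np.column_stack([X,np.cross([0,0,-1.],X),[0,0,-1.]])
    d=R.T@(np.array([x,y,z])-s['tool_pos'])/.8; r=Rt.from_matrix(R.T@T).as_rotvec()/1.5
    return dict(zip(['dx','dy','dz','rx','ry','rz'],[float(round(v,4)) for v in np.r_[d,r]]))
def arc(th,rad=.048,off=.0155,z=.083):
    a=np.radians(th);p=SP+rad*np.array([np.cos(a),np.sin(a)])-off*np.array([-np.sin(a),np.cos(a)])
    return frac(*p,z,th-90)
E
python3 -c "
from h import *
print(arc(167,off=.027,z=.2))"
```

```text
{'dx': -0.5534, 'dy': -0.5389, 'dz': 0.0392, 'rx': 0.0001, 'ry': -0.0, 'rz': 0.918}
```

```bash
python3 -m inch '[{"dx":-0.55,"dy":-0.54,"rz":0.92},{"dx":-0.55,"dy":-0.54,"rz":0.92},{"dx":-0.55,"dy":-0.54,"rz":0.92},{"dx":-0.55,"dy":-0.54,"rz":0.92},{"dx":-0.55,"dy":-0.54,"rz":0.92}]' -1; python3 -c "
from h import *
print(arc(167,off=.027,z=.2))"
```

```text
{'dx': -0.5534, 'dy': -0.5389, 'dz': 0.0392, 'rx': 0.0001, 'ry': -0.0, 'rz': 0.918}validation failed for argument at $[0]...
```

```bash
python3 -m inch '[{"dx":-0.55,"dy":-0.54,"dz":0,"rx":0,"ry":0,"rz":0.92},{"dx":-0.55,"dy":-0.54,"dz":0,"rx":0,"ry":0,"rz":0.92},{"dx":-0.55,"dy":-0.54,"dz":0,"rx":0,"ry":0,"rz":0.92},{"dx":-0.55,"dy":-0.54,"dz":0,"rx":0,"ry":0,"rz":0.92},{"dx":-0.55,"dy":-0.54,"dz":0,"rx":0,"ry":0,"rz":0.92}]' -1; python3 -c "
from h import *
print(arc(167,off=.027,z=.2))"
```

```text
time: 1.2
tool_pos: [0.3469, 0.336, 0.2315]
tool_rot: [0.0, 0.555, 0.832, 0.0]
contact_force: [0.5, 0.2, 0.5]
gripper_width: 0.144
grasp_force: 0.0
{'dx': -0.4578, 'dy': -0.0059, 'dz': 0.0393, 'rx': 0.0005, 'ry': -0.0002, 'rz': 0.4143}
```

```bash
python3 -m inch '[{"dx":-0.458,"dy":-0.006,"dz":0.03,"rx":0,"ry":0,"rz":0.414},{"dx":-0.458,"dy":-0.006,"dz":0.03,"rx":0,"ry":0,"rz":0.414},{"dx":-0.458,"dy":-0.006,"dz":0.03,"rx":0,"ry":0,"rz":0.414},{"dx":-0.458,"dy":-0.006,"dz":0.03,"rx":0,"ry":0,"rz":0.414},{"dx":-0.458,"dy":-0.006,"dz":0.03,"rx":0,"ry":0,"rz":0.414}]' -1; python3 -c "
from h import *
print(arc(167,off=.027,z=.2))"
```

```text
time: 1.7
tool_pos: [0.4412, 0.1048, 0.2153]
tool_rot: [0.0, 0.782, 0.624, 0.001]
contact_force: [2.1, -0.1, 0.5]
gripper_width: -0.001
grasp_force: 0.0
{'dx': -0.1207, 'dy': 0.0815, 'dz': 0.0192, 'rx': 0.001, 'ry': -0.0004, 'rz': 0.002}
```

```bash
python3 -m inch '[{"dx":-0.12,"dy":0.081,"dz":0.02,"rx":0,"ry":0,"rz":0},{"dx":-0.12,"dy":0.081,"dz":0.02,"rx":0,"ry":0,"rz":0},{"dx":-0.12,"dy":0.081,"dz":0.02,"rx":0,"ry":0,"rz":0},{"dx":-0.12,"dy":0.081,"dz":0.02,"rx":0,"ry":0,"rz":0}]' -1; python3 - <<'E'
from h import *
print(arc(167,off=.027,z=.083))
im=save('wrist','w0.png')
np.set_printoptions(suppress=True)
for n,X in dict(hub=[*SP,.097],knob=[.4168,.0099,.051]).items():print(n,proj('wrist',X).round(1))
for n in ['rib','hub_top','notch','pin_tip']:
    for b in nets.boxes_of('wrist',n)[:1]:print(n,b)
E
```

```text
time: 2.1
tool_pos: [0.4832, -0.0034, 0.1985]
tool_rot: [-0.0, 0.782, 0.623, -0.0]
contact_force: [-0.5, -0.5, 0.0]
gripper_width: 0.002
grasp_force: 0.0
{'dx': -0.0006, 'dy': 0.0004, 'dz': 0.1444, 'rx': -0.0006, 'ry': 0.0002, 'rz': 0.0011}
hub [332.1 241. ]
knob [213.2 200. ]
rib {'bbox': [329.6, 227.0, 158.0, 148.4], 'confidence': 0.61}
hub_top {'bbox': [328.9, 226.6, 160.1, 147.0], 'confidence': 0.85}
notch {'bbox': [328.8, 225.0, 153.4, 152.7], 'confidence': 0.75}
pin_tip {'bbox': [304.9, 213.2, 218.9, 180.5], 'confidence': 0.88}
```

View pics/w0.png

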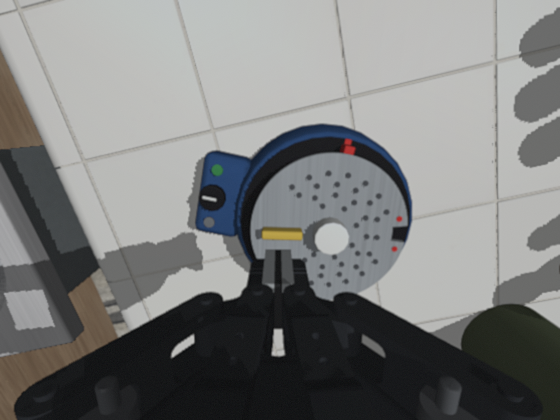

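The wrist picture agrees with the map: the hub is at (332,238), 3 px from where I predicted. The rib is at (283,234), the notch at (400,233) and the pin at (348,147). I'll descend beside the rib.

```bash
python3 -c "
from h import *
ci=optics.camera_info('wrist')
for n,u,v,z in [('hub',332,238,.097),('notch',400,234,.079),('pin',348.5,150,.07),('ribL',263,234,.093),('ribR',302,235,.093)]:
    X=at_z('wrist',u,v,z,ci);d=X[:2]-SP;print(n,X.round(4),np.hypot(*d).round(4),np.degrees(np.arctan2(d[1],d[0])).round(1))
"
python3 -m inch '[{"dx":0,"dy":0,"dz":0.05,"rx":0,"ry":0,"rz":0},{"dx":0,"dy":0,"dz":0.1,"rx":0,"ry":0,"rz":0},{"dx":0,"dy":0,"dz":0.13,"rx":0,"ry":0,"rz":0},{"dx":0,"dy":0,"dz":0.143,"rx":0,"ry":0,"rz":0},{"dx":0,"dy":0,"dz":0.143,"rx":0,"ry":0,"rz":0}]'; python3 -c "
from h import *
for t in (167,171,175,179,183,187): print(t,arc(t))"
```

```text
hub [ 0.5246 -0.0363  0.097 ] 0.0047 82.4
notch [ 0.5912 -0.0545  0.079 ] 0.0686 -11.3
pin [0.5565 0.0342 0.07  ] 0.0819 66.7
ribL [ 0.464  -0.0206  0.093 ] 0.0634 161.2
ribR [ 0.4987 -0.0293  0.093 ] 0.0279 155.1
time: 2.85
tool_pos: [0.4818, -0.0003, 0.0834]
tool_rot: [-0.001, 0.78, 0.625, -0.001]
contact_force: [-0.5, -0.1, -0.4]
gripper_width: -0.002
grasp_force: 0.0
167 {'dx': -0.0184, 'dy': 0.0027, 'dz': 0.0005, 'rx': -0.0018, 'ry': 0.0001, 'rz': 0.0049}
171 {'dx': -0.0226, 'dy': 0.0015, 'dz': 0.0005, 'rx': -0.0018, 'ry': 0.0001, 'rz': -0.0417}
175 {'dx': -0.0269, 'dy': 0.0005, 'dz': 0.0005, 'rx': -0.0018, 'ry': -0.0, 'rz': -0.0882}
179 {'dx': -0.0313, 'dy': -0.0001, 'dz': 0.0005, 'rx': -0.0018, 'ry': -0.0001, 'rz': -0.1348}
183 {'dx': -0.0357, 'dy': -0.0004, 'dz': 0.0005, 'rx': -0.0018, 'ry': -0.0001, 'rz': -0.1813}
187 {'dx': -0.0401, 'dy': -0.0005, 'dz': 0.0005, 'rx': -0.0018, 'ry': -0.0002, 'rz': -0.2278}
```

```bash

python3 -m inch '[{"dx":-0.018,"dy":0.002,"dz":0,"rx":0,"ry":0,"rz":0},{"dx":-0.0226,"dy":0.0015,"dz":0,"rx":0,"ry":0,"rz":-0.042},{"dx":-0.027,"dy":0.0005,"dz":0,"rx":0,"ry":0,"rz":-0.088},{"dx":-0.0313,"dy":0,"dz":0,"rx":0,"ry":0,"rz":-0.135},{"dx":-0.0357,"dy":0,"dz":0,"rx":0,"ry":0,"rz":-0.181}]'; python3 - <<'E'
from h import *
im=save('top','t1.png')
cv2.imwrite('pics/z1.png',cv2.resize(im[165:255,262:352,::-1],(600,600),interpolation=cv2.INTER_CUBIC))
for t in (183,187,191,195,199,203): print(t,arc(t))
E
```

```text
time: 3.35
tool_pos: [0.4779, -0.0287, 0.0869]
tool_rot: [0.001, 0.688, 0.726, 0.001]
contact_force: [-1.4, 2.6, -0.3]
gripper_width: -0.001
grasp_force: 0.7
183 {'dx': 0.0016, 'dy': -0.0032, 'dz': 0.0048, 'rx': 0.0021, 'ry': 0.0004, 'rz': 0.0021}
187 {'dx': -0.0026, 'dy': -0.0044, 'dz': 0.0048, 'rx': 0.0021, 'ry': 0.0005, 'rz': -0.0445}
191 {'dx': -0.0069, 'dy': -0.0053, 'dz': 0.0048, 'rx': 0.002, 'ry': 0.0005, 'rz': -0.091}
195 {'dx': -0.0113, 'dy': -0.0059, 'dz': 0.0048, 'rx': 0.002, 'ry': 0.0006, 'rz': -0.1376}
199 {'dx': -0.0157, 'dy': -0.0062, 'dz': 0.0048, 'rx': 0.002, 'ry': 0.0007, 'rz': -0.1841}
203 {'dx': -0.0201, 'dy': -0.0062, 'dz': 0.0048, 'rx': 0.002, 'ry': 0.0007, 'rz': -0.2307}
```

View pics/z1.png

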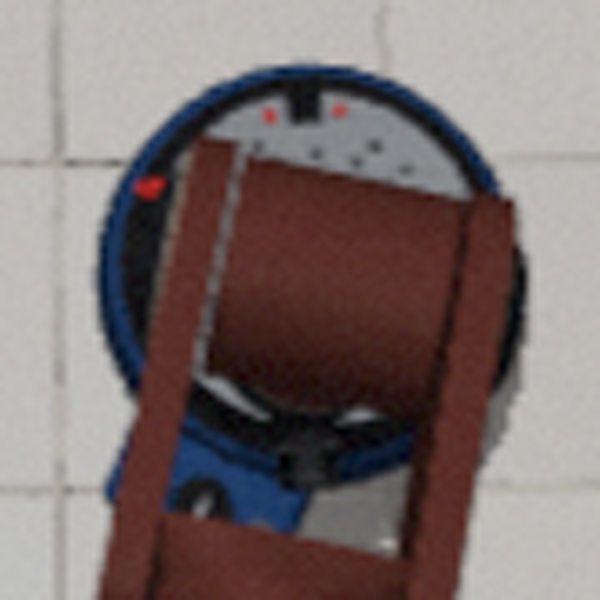

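The disc is turning, and the notch is now at zoom (305,104). I'll keep pushing.

```bash

python3 -m inch '[{"dx":-0.0026,"dy":-0.002,"dz":0.002,"rx":0,"ry":0,"rz":-0.045},{"dx":-0.007,"dy":-0.003,"dz":0.002,"rx":0,"ry":0,"rz":-0.09},{"dx":-0.0113,"dy":-0.004,"dz":0.002,"rx":0,"ry":0,"rz":-0.137},{"dx":-0.0157,"dy":-0.004,"dz":0.002,"rx":0,"ry":0,"rz":-0.184},{"dx":-0.02,"dy":-0.004,"dz":0.002,"rx":0,"ry":0,"rz":-0.23}]'; python3 - <<'E'
from h import *
for t in (203,207,211,215,219,223): print(t,arc(t))
E
```

```text
time: 3.9
tool_pos: [0.4756, -0.0451, 0.0852]
tool_rot: [0.001, 0.553, 0.833, 0.001]
contact_force: [-0.5, 1.6, 1.7]
gripper_width: -0.0
grasp_force: 0.6
203 {'dx': 0.0004, 'dy': -0.0023, 'dz': 0.0027, 'rx': 0.0019, 'ry': 0.001, 'rz': -0.0025}
207 {'dx': -0.0038, 'dy': -0.0035, 'dz': 0.0028, 'rx': 0.0018, 'ry': 0.0011, 'rz': -0.049}
211 {'dx': -0.0081, 'dy': -0.0044, 'dz': 0.0028, 'rx': 0.0018, 'ry': 0.0012, 'rz': -0.0956}
215 {'dx': -0.0125, 'dy': -0.005, 'dz': 0.0028, 'rx': 0.0018, 'ry': 0.0012, 'rz': -0.1421}
219 {'dx': -0.0169, 'dy': -0.0053, 'dz': 0.0028, 'rx': 0.0017, 'ry': 0.0013, 'rz': -0.1887}
223 {'dx': -0.0213, 'dy': -0.0053, 'dz': 0.0028, 'rx': 0.0017, 'ry': 0.0013, 'rz': -0.2352}
```

```bash

python3 -m inch '[{"dx":-0.0038,"dy":-0.002,"dz":0,"rx":0,"ry":0,"rz":-0.047},{"dx":-0.008,"dy":-0.003,"dz":0,"rx":0,"ry":0,"rz":-0.094},{"dx":-0.0125,"dy":-0.004,"dz":0,"rx":0,"ry":0,"rz":-0.14},{"dx":-0.017,"dy":-0.005,"dz":0,"rx":0,"ry":0,"rz":-0.187},{"dx":-0.021,"dy":-0.005,"dz":0,"rx":0,"ry":0,"rz":-0.234}]'; python3 - <<'E'
from h import *
im=save('top','t2.png')
cv2.imwrite('pics/z2.png',cv2.resize(im[165:255,262:352,::-1],(600,600),interpolation=cv2.INTER_CUBIC))
for t in (223,227,231,235,239,243): print(t,arc(t))
E
```

```text
time: 4.4
tool_pos: [0.4784, -0.0622, 0.0852]
tool_rot: [0.002, 0.4, 0.917, 0.0]
contact_force: [-0.1, 0.7, 0.1]
gripper_width: 0.004
grasp_force: 0.5
223 {'dx': 0.0004, 'dy': -0.0001, 'dz': 0.0027, 'rx': 0.0013, 'ry': 0.002, 'rz': -0.0002}
227 {'dx': -0.0038, 'dy': -0.0013, 'dz': 0.0027, 'rx': 0.0012, 'ry': 0.0021, 'rz': -0.0467}
231 {'dx': -0.0081, 'dy': -0.0022, 'dz': 0.0027, 'rx': 0.0012, 'ry': 0.0021, 'rz': -0.0932}
235 {'dx': -0.0125, 'dy': -0.0029, 'dz': 0.0027, 'rx': 0.0011, 'ry': 0.0022, 'rz': -0.1398}
239 {'dx': -0.0169, 'dy': -0.0031, 'dz': 0.0027, 'rx': 0.001, 'ry': 0.0022, 'rz': -0.1863}
243 {'dx': -0.0213, 'dy': -0.0031, 'dz': 0.0028, 'rx': 0.0009, 'ry': 0.0022, 'rz': -0.2329}
```

View pics/z2.png

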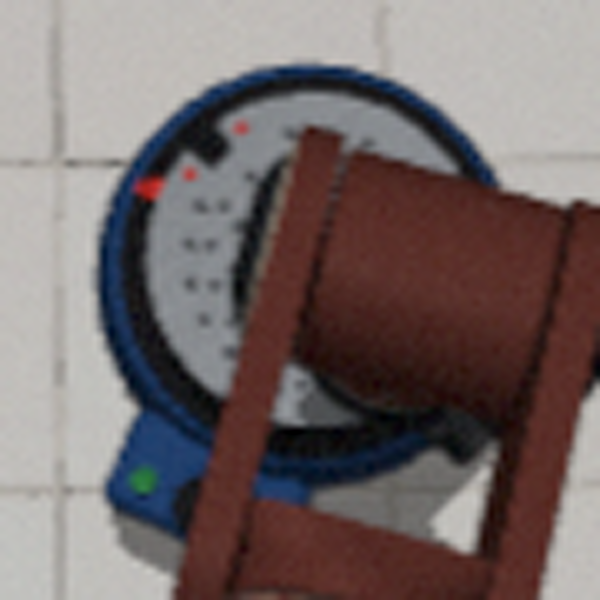

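The notch, taken as the midpoint of the red dots at zoom (216,150), points at about 43°, and the pin is at about 65°. About 21° remain.

```bash

python3 -m inch '[{"dx":-0.0038,"dy":-0.0013,"dz":0,"rx":0,"ry":0,"rz":-0.047},{"dx":-0.008,"dy":-0.002,"dz":0,"rx":0,"ry":0,"rz":-0.093},{"dx":-0.0125,"dy":-0.003,"dz":0,"rx":0,"ry":0,"rz":-0.14},{"dx":-0.017,"dy":-0.003,"dz":0,"rx":0,"ry":0,"rz":-0.186},{"dx":-0.02,"dy":-0.003,"dz":0,"rx":0,"ry":0,"rz":-0.22}]'; python3 - <<'E'
from h import *
im=save('top','t3.png');im=im.astype(int)
m=np.zeros(im.shape[:2],bool);m[170:240,275:345]=1
m&=(im[...,0]-np.maximum(im[...,1],im[...,2])>60)
n,l,st,ce=cv2.connectedComponentsWithStats(m.astype(np.uint8))
print(st[1:,4],ce[1:].round(1))
cv2.imwrite('pics/z3.png',cv2.resize(im[165:255,262:352,::-1].astype(np.uint8),(600,600),interpolation=cv2.INTER_CUBIC))
for t in (241,243,245): print(t,arc(t))
E
```

```text
time: 4.95
tool_pos: [0.4872, -0.0758, 0.0847]
tool_rot: [0.001, 0.244, 0.97, -0.0]
contact_force: [-2.0, 0.5, 0.9]
gripper_width: -0.004
grasp_force: 0.5
[ 1 20  1] [[292.  188. ]
 [285.6 193.1]
 [287.  197. ]]
241 {'dx': 0.0005, 'dy': 0.0004, 'dz': 0.0022, 'rx': 0.0001, 'ry': 0.0018, 'rz': 0.0089}
243 {'dx': -0.0016, 'dy': -0.0003, 'dz': 0.0022, 'rx': 0.0001, 'ry': 0.0018, 'rz': -0.0143}
245 {'dx': -0.0037, 'dy': -0.0009, 'dz': 0.0022, 'rx': 0.0001, 'ry': 0.0018, 'rz': -0.0376}
```

View pics/z3.png

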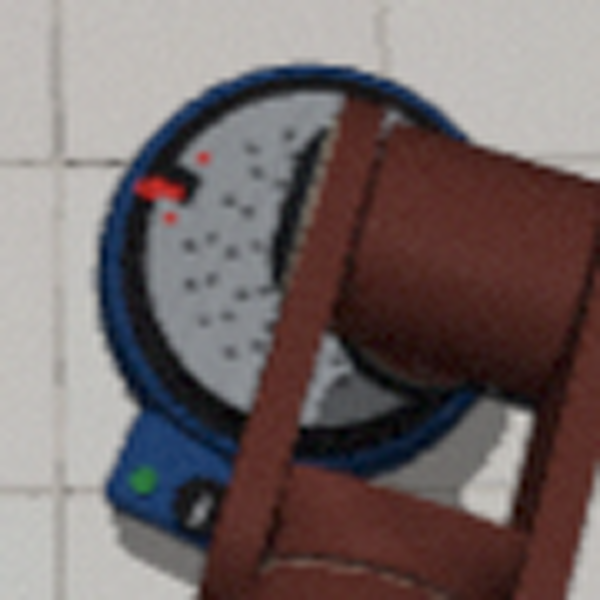

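The dots are at zoom (204,158) and (170,217), and the pin, now visible in the notch, is at (161,190). I'll work out the remaining angle from these.

```bash
python3 - <<'E'
from h import *
f=lambda u,v,z:at_z('top',262+u/6.667-.5,165+v/6.667-.5,z)[:2]
im=cv2.imread('pics/z3.png').astype(int)
m=im[...,2]-np.maximum(im[...,0],im[...,1])>45; m[:,235:]=0;m[300:]=0
n,l,st,ce=cv2.connectedComponentsWithStats(m.astype(np.uint8))
P={}
for i in range(1,n):
    if st[i,4]>40: print(st[i,4],ce[i].round(1))
# disc centre by dark deck outline vs disc: use hub/foot estimates
for C in (SP,np.array([.524,-.0385])):
    A=lambda p:np.degrees(np.arctan2(*(p-C)[::-1])).round(1)
    mid=(f(204,158,.079)+f(170,217,.079))/2
    print('notch',A(mid),'pin',A(f(160.7,190.7,.07)),np.hypot(*(f(160.7,190.7,.07)-C)))
E
```

```text
129 [203.  157.4]
969 [159.8 189. ]
124 [169.8 217.5]
notch 60.2 pin 64.6 0.07577961206412293
notch 59.1 pin 63.7 0.07352942775913741
```

```bash

python3 -m inch '[{"dx":-0.0018,"dy":-0.0004,"dz":0,"rx":0,"ry":0,"rz":-0.02},{"dx":-0.0034,"dy":-0.0008,"dz":0,"rx":0,"ry":0,"rz":-0.038},{"dx":-0.0046,"dy":-0.001,"dz":0,"rx":0,"ry":0,"rz":-0.051},{"dx":-0.0046,"dy":-0.001,"dz":0,"rx":0,"ry":0,"rz":-0.051}]'; cat > m.py <<'E'
from h import *
import sys
im=save('top',sys.argv[1]).astype(np.uint8)
im=cv2.resize(im[165:255,262:352,::-1],(600,600),interpolation=cv2.INTER_CUBIC);cv2.imwrite('pics/z'+sys.argv[1],im)
im=im.astype(int);m=im[...,2]-np.maximum(im[...,0],im[...,1])>45; m[:,235:]=0;m[300:]=0
n,l,st,ce=cv2.connectedComponentsWithStats(m.astype(np.uint8))
for i in range(1,n):
    if st[i,4]>40:
        p=at_z('top',*(ce[i]/6.667-.5+[262,165]),.07 if st[i,4]>400 else .079)[:2]-SP
        print(st[i,4],ce[i].round(1),np.degrees(np.arctan2(p[1],p[0])).round(1),np.hypot(*p).round(4))
s=state();print(s['tool_pos'],s['contact_force'])
E
python3 m.py t4.png
```

```text
time: 5.4
tool_pos: [0.4895, -0.0781, 0.0835]
tool_rot: [0.001, 0.208, 0.978, -0.0]
contact_force: [0.9, -0.2, 0.1]
gripper_width: 0.0
grasp_force: 0.0
106 [195.9 165.9] 51.3 0.0675
1121 [160.7 191.4] 64.8 0.0757
134 [167.6 227.6] 77.6 0.0672
[ 0.48937693 -0.07811361  0.08335105] [-0.64367203 -1.07832406  0.7089121 ]
```

The notch is at 64.5° and the pin at 64.8°, so they are lined up. I'll back off, rise and go over the hub.

```bash

python3 -m inch '[{"dx":0.01,"dy":0,"dz":0,"rx":0,"ry":0,"rz":0},{"dx":0.01,"dy":0,"dz":-0.04,"rx":0,"ry":0,"rz":0},{"dx":0.01,"dy":0,"dz":-0.06,"rx":0,"ry":0,"rz":0},{"dx":0.01,"dy":0,"dz":-0.06,"rx":0,"ry":0,"rz":0}]'; python3 -c "
from h import *
print(frac(.5243,-.0395,.11,155))"
```

```text
time: 5.85
tool_pos: [0.4832, -0.0752, 0.1339]
tool_rot: [0.003, 0.207, 0.978, -0.0]
contact_force: [-0.1, -0.8, -0.3]
gripper_width: 0.001
grasp_force: 0.0
{'dx': -0.0286, 'dy': 0.0616, 'dz': 0.0301, 'rx': 0.0005, 'ry': 0.0038, 'rz': 0.0122}
```

```bash

python3 -m inch '[{"dx":-0.0286,"dy":0.0616,"dz":0,"rx":0,"ry":0,"rz":0},{"dx":-0.0286,"dy":0.0616,"dz":0,"rx":0,"ry":0,"rz":0},{"dx":-0.0286,"dy":0.0616,"dz":0.03,"rx":0,"ry":0,"rz":0},{"dx":-0.0286,"dy":0.0616,"dz":0.03,"rx":0,"ry":0,"rz":0}]'; python3 m.py t5.png; python3 -c "
from h import *
save('wrist','w1.png')
print(frac(.5243,-.0395,.097,155), proj('wrist',[.5243,-.0395,.097]))"
```

```text
time: 6.25
tool_pos: [0.5194, -0.0382, 0.1026]
tool_rot: [-0.004, 0.207, 0.978, -0.0]
contact_force: [-0.7, -0.3, 0.1]
gripper_width: -0.002
grasp_force: 0.0
83 [211.6  91.7] 30.8 0.0883
713 [215.5 122.6] 34.4 0.0768
168 [226.3 147.3] 37.6 0.0638
104 [220.4 178.2] 48.8 0.0555
893 [156.5 191.2] 65.3 0.0774
65 [191.4 185.6] 58.7 0.0641
136 [212.4 216.4] 67.0 0.0495
233 [171.3 228. ] 77.4 0.0655
81 [206.1 239. ] 79.3 0.0493
105 [179.1 249. ] 85.5 0.0608
144 [198.7 260.2] 90.4 0.0519
95 [198.3 280.8] 100.4 0.053
135 [173.4 287.6] 101.2 0.0645
[ 0.52018123 -0.03851391  0.1041328 ] [-1.34447018  0.07030248 -0.31749303]
{'dx': -0.0039, 'dy': 0.0009, 'dz': 0.0107, 'rx': -0.0005, 'ry': -0.0021, 'rz': 0.0123} [277.97722178 263.16790039]
```

View pics/w1.png

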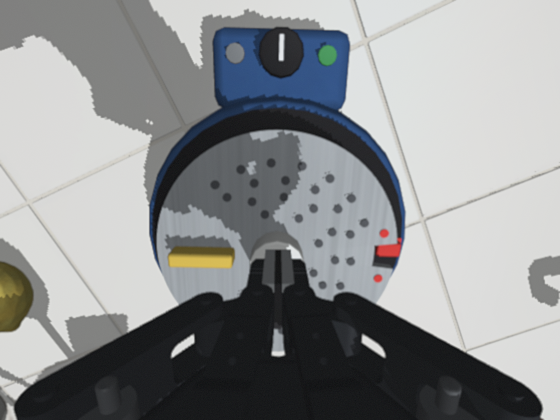

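The wrist view shows the pin in the notch at about (388,251), the dots at (384,233) and (378,278), and the fingertips over the hub. I'll check the alignment from this view too.

```bash
python3 - <<'E'
from h import *
im=cv2.imread('pics/w1.png').astype(int)
m=im[...,2]-np.maximum(im[...,0],im[...,1])>60;m[:,:340]=0;m[:,430:]=0
n,l,st,ce=cv2.connectedComponentsWithStats(m.astype(np.uint8))
print(st[1:],ce[1:].round(1))
ci=optics.camera_info('wrist')
print('cam',-np.array(ci['R']).T@np.array(ci['t']))
d1=at_z('wrist',384,233,.079,ci);d2=at_z('wrist',378,278,.079,ci)
r1=at_z('wrist',170,259,.093,ci);r2=at_z('wrist',232,257,.093,ci);p=at_z('wrist',388,251,.07,ci)
k=at_z('wrist',281,50,.051,ci)
mid=(d1+d2)/2;ang=lambda v:np.degrees(np.arctan2(v[1],v[0])).round(1)
print(d1,d2,mid,p,'dots normal',ang(d1-d2)+90,'rib',ang(r2-r1),'pod',ang(k[:2]-SP))
t=np.array([-np.sin(np.radians(65)),np.cos(np.radians(65)),0]);print('pin-notch tangential',(p-mid)@t)
E
```

```text
[[380 229   9   9  62]
 [376 238  25  19 304]
 [374 275   8   7  50]] [[383.9 233. ]
 [388.9 249.6]
 [377.6 278.1]]
cam [ 0.45349287 -0.00809963  0.24839872]
[0.54041476 0.02533137 0.079     ] [0.56882061 0.01203947 0.079     ] [0.55461769 0.01868542 0.079     ] [0.55837413 0.02556254 0.07      ] dots normal 244.9 rib 68.1 pod 154.5
pin-notch tangential -0.0004980962349125713
```

```bash

python3 -m inch '[{"dx":-0.004,"dy":0.001,"dz":0,"rx":0,"ry":0,"rz":0},{"dx":-0.004,"dy":0.001,"dz":0.004,"rx":0,"ry":0,"rz":0},{"dx":-0.004,"dy":0.001,"dz":0.008,"rx":0,"ry":0,"rz":0},{"dx":-0.004,"dy":0.001,"dz":0.011,"rx":0,"ry":0,"rz":0},{"dx":-0.004,"dy":0.001,"dz":0.014,"rx":0,"ry":0,"rz":0}]'
python3 -m inch '[{"dx":0,"dy":0,"dz":0.002,"rx":0,"ry":0,"rz":0},{"dx":0,"dy":0,"dz":0.004,"rx":0,"ry":0,"rz":0},{"dx":0,"dy":0,"dz":0.004,"rx":0,"ry":0,"rz":0}]'
```

```text
time: 6.85
tool_pos: [0.5259, -0.0397, 0.096]
tool_rot: [0.0, 0.207, 0.978, -0.0]
contact_force: [-1.2, -0.1, 5.2]
gripper_width: 0.0
grasp_force: 2.4
time: 7.15
tool_pos: [0.5259, -0.0397, 0.0926]
tool_rot: [0.0, 0.207, 0.978, -0.0]
contact_force: [0.6, -1.2, 1.8]
gripper_width: -0.002
grasp_force: 0.9
```

```bash

python3 -m inch '[{"dx":0,"dy":0,"dz":0.002,"rx":0,"ry":0,"rz":0},{"dx":0,"dy":0,"dz":0.004,"rx":0,"ry":0,"rz":0},{"dx":0,"dy":0,"dz":0.005,"rx":0,"ry":0,"rz":0}]'
python3 -m inch '[{"dx":0,"dy":0,"dz":0.002,"rx":0,"ry":0,"rz":0},{"dx":0,"dy":0,"dz":0.004,"rx":0,"ry":0,"rz":0}]'
```

```text
time: 7.45
tool_pos: [0.5259, -0.0397, 0.0885]
tool_rot: [0.0, 0.207, 0.978, -0.0]
contact_force: [-1.0, -1.0, 3.0]
gripper_width: -0.0
grasp_force: 1.7
time: 7.65
tool_pos: [0.5259, -0.0397, 0.0853]
tool_rot: [0.0, 0.207, 0.978, -0.0]
contact_force: [-0.5, -0.8, 3.6]
gripper_width: -0.0
grasp_force: 1.7
```

```bash

python3 -m inch '[{"dx":0,"dy":0,"dz":0.0015,"rx":0,"ry":0,"rz":0},{"dx":0,"dy":0,"dz":0.003,"rx":0,"ry":0,"rz":0}]'
python3 -m inch '[{"dx":0,"dy":0,"dz":0.001,"rx":0,"ry":0,"rz":0},{"dx":0,"dy":0,"dz":0.001,"rx":0,"ry":0,"rz":0}]'
```

```text
time: 7.85
tool_pos: [0.5259, -0.0397, 0.0829]
tool_rot: [0.0, 0.207, 0.978, -0.0]
contact_force: [-1.4, -1.4, 8.9]
gripper_width: -0.001
grasp_force: 5.6
time: 8.05
tool_pos: [0.526, -0.0397, 0.083]
tool_rot: [-0.0, 0.207, 0.978, -0.0]
contact_force: [-3.4, -0.3, 7.0]
gripper_width: -0.0
grasp_force: 3.9
```

The tool has stopped at z = 0.083 m with the force rising, which is the seated height. One small extra press, then I'll withdraw.

```bash

python3 -m inch '[{"dx":0,"dy":0,"dz":0.0012,"rx":0,"ry":0,"rz":0},{"dx":0,"dy":0,"dz":0.0012,"rx":0,"ry":0,"rz":0}]'
python3 -m inch '[{"dx":0,"dy":0,"dz":-0.03,"rx":0,"ry":0,"rz":0},{"dx":0,"dy":0,"dz":-0.09,"rx":0,"ry":0,"rz":0},{"dx":0.06,"dy":0,"dz":-0.15,"rx":0,"ry":0,"rz":0},{"dx":0.12,"dy":0.06,"dz":-0.17,"rx":0,"ry":0,"rz":0},{"dx":0.12,"dy":0.06,"dz":-0.17,"rx":0,"ry":0,"rz":0}]'; python3 -c "
from h import *
save('wrist','w2.png')"
```

```text
time: 8.25
tool_pos: [0.526, -0.0397, 0.0829]
tool_rot: [-0.0, 0.207, 0.978, -0.0]
contact_force: [-6.0, 0.6, 13.1]
gripper_width: 0.003
grasp_force: 6.3
time: 8.75
tool_pos: [0.4569, 0.0446, 0.2188]
tool_rot: [0.001, 0.208, 0.978, 0.001]
contact_force: [1.1, 0.5, -0.5]
gripper_width: 0.003
grasp_force: 0.0
```

View pics/w2.png

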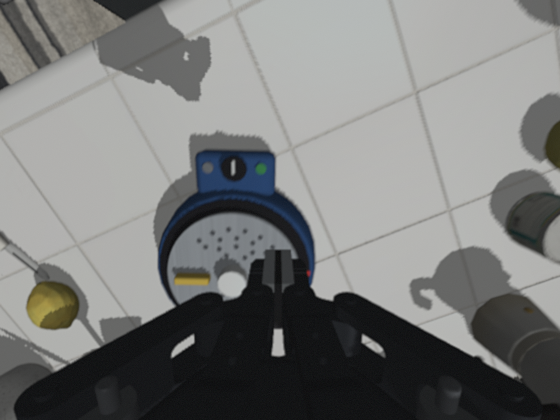

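The picture shows the disc sitting low in the base, with the rib at (192,281), the hub at (231,283) and the gripper well clear. The press also stopped firmly at a hub height of 83 mm, which is the full 14 mm, so I'm handing in.

```bash
python3 -c "
from h import *
print(ticket.job_done())"
```

```text
the job is handed in; nothing more can be done
None
```

I turned the disc until its notch stood over the pin and pressed it down until it stopped firmly at full depth (14 mm), with no measured force above about 15 N; I then backed the arm clear and handed the job in, but no verdict came back.

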